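# Post a spent cell through the flap of the battery bin

## Task

A spent AA cell lies on the front ledge of the battery bin. With one fingertip push the bin's self-closing flap open, and while that finger keeps it open push the cell off the ledge into the bin with the other finger; keep the flap open until the cell has dropped, then let it swing shut. Do not lift the cell or use the cell to push the flap, and leave the other things on the bench alone.

Things in the scene. Friction and masses are not known exactly. Their poses are not given: they have to be found in the camera images.
- battery_bin: fixed grey bin for spent batteries with a clear front, 167 (x) x 155 (y) x 155 (z) mm, turned about z. Origin on the bench under the middle of the ledge's far edge; +x runs from the ledge into the bin, y along the ledge, z up. The front, x -70 to 0 mm, is a flat open ledge 110 mm above the bench, with 6 mm high rims at its left and right ends only. Bin floor 106 mm below the ledge
- ledge_edge (a point): fixed on the bin: middle of the ledge's far edge, on its surface, 110 mm above the bench. The ledge ends sharply here; behind lies the mouth under the sloping flap, 150 mm wide between fixed cheeks beside the flap (5 mm thick, rising to 155 mm above the bench)
- flap_hinge (a point): fixed on the bin: middle of the flap's hinge rod (9 mm diameter, along the bin's y), 64 mm past and 40 mm above the ledge's edge. A finger must stay on the ledge's side of the rod; behind it is a solid cover, 155 mm above the bench
- flap_edge (a point): middle of the flap's free lower edge, moves with the flap; when shut 3 mm past and 2 mm above the ledge's edge
- flap (a joint): flap angle, rad: 0 shut, up to 1.2 pushed in, hanging vertical at 1.0. Plate 144 mm wide, 3 mm thick, 72 mm from hinge to free edge; shut, it slopes from the hinge down to the ledge's edge. A finger moving along the bin's +x against it, or down on it, swings its edge inwards and down. A spring shuts it: 0.05 N m shut, 0.12 at 1.2 rad (2 to 4 N at a fingertip just above the ledge)
- spent_cell: spent AA cell, 14x48x14 mm, 23 g, lying on the ledge roughly along the bin's y (turned up to 0.3 rad). Origin at the middle of its underside, its own y along the cell. It does not roll
- nozzle_tin: bystander: round grey screw tin, 43 mm diameter, 21 high, on the bench left of the bin; origin in the middle of its underside
- glue_stick: bystander: upright glue stick, 27 mm diameter, 92 high, on the bench left of the bin; origin in the middle of its underside
- printed_gear: bystander: flat printed gear, 42 mm diameter, 10 high, on the bench right of the bin; origin in the middle of its underside
- aa_cell_2: bystander: a second AA cell, 14x48x14 mm, lying on the bench right of the bin; not to be touched; origin in the middle of its underside
- printed_vase: bystander: small printed vase, 44 mm diameter, 70 high, on the bench well to the left; origin in the middle of its underside
- mini_chair: bystander: doll's-house chair 36x36x50 mm, on the bench well to the right; origin in the middle of its underside

How it is judged:
By the outcome, as a careful person would: the job done as asked, in the order asked, and still so for the second after the job is handed in, with the robot touching nothing.
It also fails if it takes over 35 s, if anything falls off the work surface, if the arm or the gripper's body presses on something with over 40 N, if the wrist force passes 120 N, or if a joint passes its speed limit or range.

## Robot

A 6-joint arm with a two-finger parallel gripper is mounted at the origin on a cart in front of the work surface, level with it; the furniture and walls round the work are solid. World frame = base frame: x ahead of the robot, y to its left, z up, the work surface at z = 0. Lengths are in m, angles in degrees, forces in N, time in s.
With the tool pointing down it reaches from about 0.275 to 0.825 m from the base axis. Payload 4.9 kg.
Tool frame: the origin (TCP) lies midway between the tips of the shut fingers; the grasp point (between the pads) lies 19 mm behind it; z points along the fingers, y is the line along which they close (so a half turn about z gives the same grasp; the last joint's range is limited). The gripper opens to 85 mm and grips with 20 to 120 N. Pads are 22 mm wide; open, the fingers measure 114 mm over their backs; the gripper's body (76 mm by 85 mm) begins 54 mm behind the grasp point. The pads swing forward as they close: fully open they stand 13 mm farther back than shut.
Start: joints at [55.68, 18.69, -11.035, 60.275, 0, 82.311], TCP at [0.247, 0.492, 0.231] pointing down, gripper open.
Joint ranges: [-152.03, 152.03], [-55.5, 102.48], [-74.3, 77.21], [-110.64, 120.58], [-84.22, 78.4], [-180, 180]. Speed limits (degrees/s): [147.25, 147.25, 180, 180, 180, 180].

## Interface

Orientations are given as a 3x3 rotation matrix whose columns are the frame's x, y, z axes.
In Python, from plant import env, viewer gives the robot as it stands.
- The arm moves only by the shell command python3 -m crank 'ROWS'. ROWS is text: rows parted by semicolons, each of 7 numbers parted by spaces: the shift along the tool's x, y, z in mm, then the turn, a rotation vector about the tool's x, y, z in degrees, then the gripper command: -1 is shut, 1 is fully open, values between are in proportion. A call has 1 to 12 rows; each row shifts and turns the commanded pose from where the row before left it, along the tool's axes as they then stand; what a row does not reach is not made up. A row lasts 1/10 s, in which the tool goes at most 50 mm and 8.59 degrees, less where a joint would pass 70% of its speed; a pose out of reach is approached as far as the arm can. A call with a gripper value outside its range is refused whole. The fingers move at their own pace and stop on an object; the grip force is fixed at half the most. Time passes only in rows, so rows that do not move let the fingers close. It gives the time, the measured TCP pose, the force, the opening and the grip force at its end, in the units of the state.
- env.sense(): the state, without advancing time (a new reading comes with each control period).
- viewer.get_image(name): name is "side" or "top" or "wrist"; returns a dict with "img" (420x560x3 uint8, blue, green, red), "intrinsics" (3x3 intrinsics, pixels), "k1" (the pictures are not rectified: a ray, as slopes to the right and down, at radius r is drawn at 1 + k1 r^2 times it, then the intrinsics apply), "extrinsics" (4x4, takes a point from world to camera coordinates). Camera axes: x right, y down, z forward; pixel columns grow to the right and rows downward; lengths in m; the calibration is good to about 2 mm. A picture is of the moment at which its call begins. There is no depth.
- env.hand_in(): hands the job in; it is judged then, once.
The state is a dict: "time": time; "qpos": joint angles; "qd": joint speeds; "tau": joint torques, N m; "eef_pos": TCP position; "tcp_rot": TCP orientation; "force": force on the tool from outside, world axes, zero at the start; "moment": the same for the moment, N m; "gripper_width": finger opening in m; "grip_force": force on a finger pad.
Only numpy, scipy, OpenCV 4.12 (cv2) and the standard library are available. Lean on these libraries where they do the work, as an engineer would, in place of code of your own. Each camera call takes 0.05 s, during which the arm holds its last target. There are 200 camera calls.

## Working session

There is one attempt and no reset: what is moved stays moved. The work goes in short steps, Python scripts to look and compute and a shell command to move; the robot and the scene stay as the last step left them, time stands still between calls to the robot, and variables do not carry over. Pictures are saved under pics/ and viewed, at most 10 in all, crops included, and the job is handed in when it is done.

```bash
mkdir -p pics; ls
python3 - <<'E'
from plant import env, viewer
import cv2, pickle
s=env.sense(); print(s)
d={}
for n in ("side","top","wrist"):
    r=viewer.get_image(n); d[n]=r; cv2.imwrite(f"pics/a_{n}.png",r["img"]); print(n,r["extrinsics"],r["intrinsics"],r["k1"])
pickle.dump(d,open("a.pkl","wb"))
E
```

```text
pics
{'time': 0.0, 'qpos': array([ 5.56793115e+01,  1.87346982e+01, -1.10924633e+01,  6.02748197e+01,
       -2.17864712e-04,  8.23125830e+01]), 'qd': array([-0.05019804, -0.01522127,  0.00043307,  0.01351302, -0.00236633,
       -0.17925915]), 'tau': array([-9.56462668e-05, -4.43399549e+01,  2.62442565e+01,  1.55052880e-02,
        1.11888048e-05, -3.05206612e-06]), 'eef_pos': array([0.24619322, 0.49116105, 0.23047487]), 'tcp_rot': array([[-8.93893957e-01,  4.48277361e-01, -1.00041439e-03],
       [ 4.48278416e-01,  8.93892776e-01, -1.47215977e-03],
       [ 2.34327295e-04, -1.76441890e-03, -9.99998416e-01]]), 'force': array([-0.27826187, -0.37708193, -0.06256163]), 'moment': array([ 0.00786863,  0.01172467, -0.01806651]), 'grip_force': 0.0, 'gripper_width': 0.08547480243392763}
side [[-0.89519201 -0.44505374  0.02363122  0.4751962 ]
 [-0.18736357  0.3276985  -0.9260176   0.21102904]
 [ 0.40438368 -0.83339118 -0.37673994  1.46391587]
 [ 0.          0.          0.          1.        ]] [[512.0762032    0.         275.43307907]
 [  0.         512.0762032  204.38928499]
 [  0.           0.           1.        ]] 0.038487830103930726
top [[ 0.0196277  -0.99980082 -0.00361694 -0.01231792]
 [-0.9981378  -0.01938582 -0.05783696  0.5559949 ]
 [ 0.05775532  0.00474541 -0.99831949  1.43244888]
 [ 0.          0.          0.          1.        ]] [[492.27009639   0.         279.1679245 ]
 [  0.         492.27009639 210.430654  ]
 [  0.           0.           1.        ]] -0.007311149887117651
wrist [[ 0.44850165  0.89378101 -0.00133593 -0.54883144]
 [ 0.85120339 -0.42667929  0.30561017 -0.03885459]
 [ 0.27257855 -0.13820381 -0.95215578  0.38002313]
 [ 0.          0.          0.          1.        ]] [[316.99430941   0.         277.38561555]
 [  0.         316.99430941 218.51069848]
 [  0.           0.           1.        ]] 0.004307539849740156
```

View pics/a_top.png

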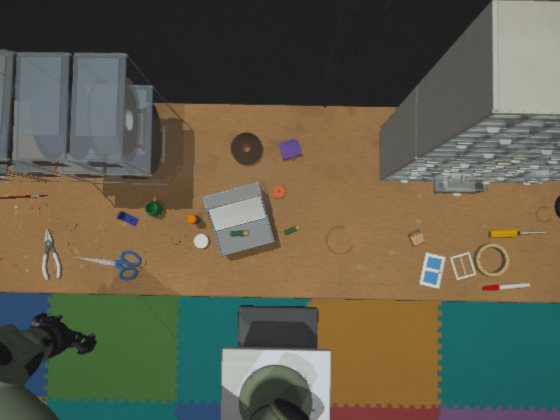

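View pics/a_side.png

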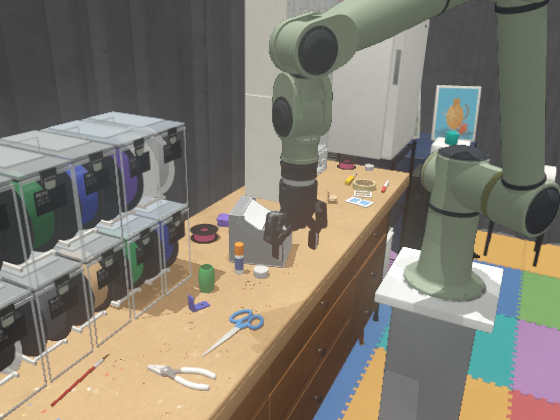

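Top: the bin is at about (240,218), with the ledge facing the robot and the cell at about (239,233). Side: the gripper hides part of the bin. I'll enlarge the top view next.

```bash
cat > h.py <<'E'
import numpy as np, cv2
def pix2plane(r,uv,z):
    K=r["intrinsics"];E=r["extrinsics"]
    d=np.array([r["k1"],0,0,0,0.])
    p=cv2.undistortPoints(np.array(uv,float).reshape(-1,1,2),K,d).reshape(-1,2)
    R=E[:3,:3];c=-R.T@E[:3,3]
    D=np.c_[p,np.ones(len(p))]@R
    t=(np.asarray(z)-c[2])/D[:,2]
    return c+D*t[:,None]
def proj(r,P):
    E=r["extrinsics"]
    return cv2.projectPoints(np.array(P,float).reshape(-1,3),cv2.Rodrigues(E[:3,:3])[0],E[:3,3],r["intrinsics"],np.array([r["k1"],0,0,0,0.]))[0].reshape(-1,2)
E
python3 - <<'E'
import cv2,pickle
d=pickle.load(open("a.pkl","rb"))
im=d["top"]["img"][175:265,185:305]
cv2.imwrite("pics/a_topc.png",cv2.resize(im,None,fx=6.5,fy=6.5,interpolation=cv2.INTER_CUBIC))
E
```

```text
(no output)
```

View pics/a_topc.png

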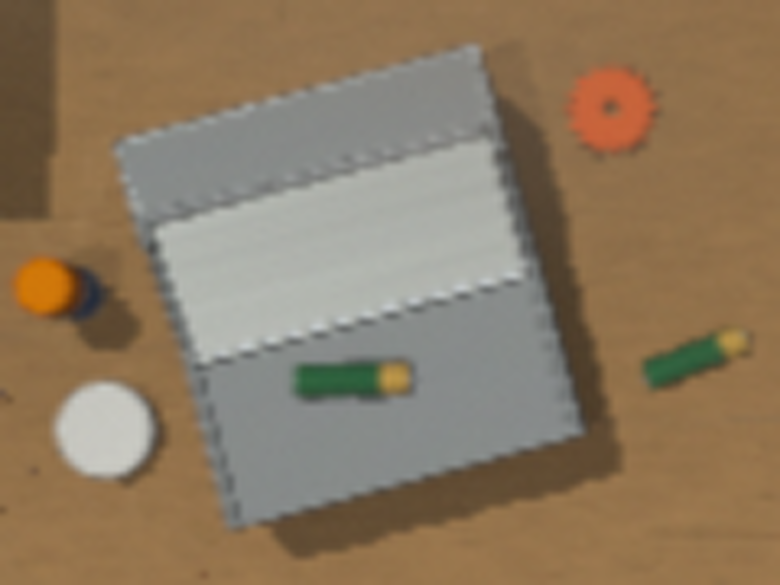

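Enlarged crop: ledge front corners at (232,527) and (583,433), flap edge from (200,364) to (523,274), cell from (296,381) to (411,377), and bin back corners at (117,148) and (477,45).

Run:
```python
import pickle,numpy as np
from h import *
d=pickle.load(open("a.pkl","rb"));r=d["top"]
q=np.array([[232,527],[583,433],[200,364],[523,274],[117,148],[477,45],[295,381],[411,377],[353,379],[45,287],[105,430],[612,108],[698,358]],float)
z=[.11,.11,.112,.112,.155,.155,.117,.117,.124,.092,.021,.01,.014]
P=pix2plane(r,(q+.5)/6.5-.5+[185,175],z)
np.set_printoptions(precision=4,suppress=True);print(P)
for i in(0,2,4,6):print(np.linalg.norm(P[i]-P[i+1]),np.degrees(np.arctan2(*(P[i]-P[i+1])[:2])))
```

```text
[[ 0.4235  0.1569  0.11  ]
 [ 0.466   0.0099  0.11  ]
 [ 0.4918  0.172   0.112 ]
 [ 0.5325  0.0365  0.112 ]
 [ 0.5791  0.2027  0.155 ]
 [ 0.6243  0.056   0.155 ]
 [ 0.4854  0.1312  0.117 ]
 [ 0.4881  0.0825  0.117 ]
 [ 0.4867  0.1062  0.124 ]
 [ 0.5238  0.2421  0.092 ]
 [ 0.4626  0.2261  0.021 ]
 [ 0.6135  0.001   0.01  ]
 [ 0.5004 -0.0402  0.014 ]]
0.15305780562573004 -16.095756256977285
0.14143443073469136 -16.70523565747634
0.15354394127522955 -17.149497647864333
0.04877711871838407 -3.0978638764345847
```

Everything is consistent: bin yaw is about 16.6°, its origin is near (0.510, 0.103), and the cell sits at bin (-21, +10) mm, turned about -13°.

The plan is to line the fingers up along the bin's x and straddle the cell. The far finger presses the flap down. Then I close the gripper while advancing, so the near finger pushes the cell in.

```bash
python3 -m crank '-40 -22 0 0 0 0 1;-40 -22 0 0 0 0 1;-40 -22 0 0 0 0 1;-40 -22 0 0 0 0 1;-40 -22 0 0 0 0 1;-40 -22 0 0 0 0 1;-40 -22 0 0 0 0 1;-40 -22 0 0 0 0 1;-40 -22 0 0 0 0 1;-41 -25 0 0 0 0 0.65'
python3 -m crank '0 0 0 0 0 7.8 0.65;0 0 0 0 0 7.8 0.65;0 0 0 0 0 7.8 0.65;0 0 0 0 0 7.8 0.65;0 0 0 0 0 7.8 0.65;0 0 0 0 0 7.8 0.65;0 0 0 0 0 0 0.65;0 0 0 0 0 0 0.65'
python3 - <<'E'
from plant import env, viewer
import cv2, pickle
s=env.sense(); print(s["eef_pos"],s["tcp_rot"],s["gripper_width"],s["force"],s["qpos"])
r=viewer.get_image("wrist"); pickle.dump(r,open("b.pkl","wb")); cv2.imwrite("pics/b_wrist.png",cv2.resize(r["img"],(800,600),interpolation=cv2.INTER_CUBIC))
E
```

```text
time: 1.15
eef_pos: [0.5057, 0.111, 0.2312]
tcp_rot: [[-0.894, 0.448, -0.0], [0.448, 0.894, 0.0], [0.0, 0.0, -1.0]]
force: [0.1, 0.3, 0.1]
gripper_width: 0.0729
grip_force: 0.0
time: 1.95
eef_pos: [0.5049, 0.1126, 0.2311]
tcp_rot: [[-0.288, 0.958, -0.0], [0.958, 0.288, -0.0], [0.0, -0.0, -1.0]]
force: [0.9, 0.7, 1.8]
gripper_width: 0.0704
grip_force: 0.0
[0.50490154 0.11255849 0.2311231 ] [[-2.87835395e-01  9.57679836e-01 -3.42207629e-04]
 [ 9.57679896e-01  2.87835395e-01 -5.00739780e-05]
 [ 5.05446290e-05 -3.42138429e-04 -9.99999940e-01]] 0.0704246369959946 [0.91268752 0.66593255 1.81881796] [ 4.38863162e+00  1.52545189e+01 -1.58553903e+01  5.89098599e+01
 -1.36026036e-03  7.76602227e+01]
```

View pics/b_wrist.png

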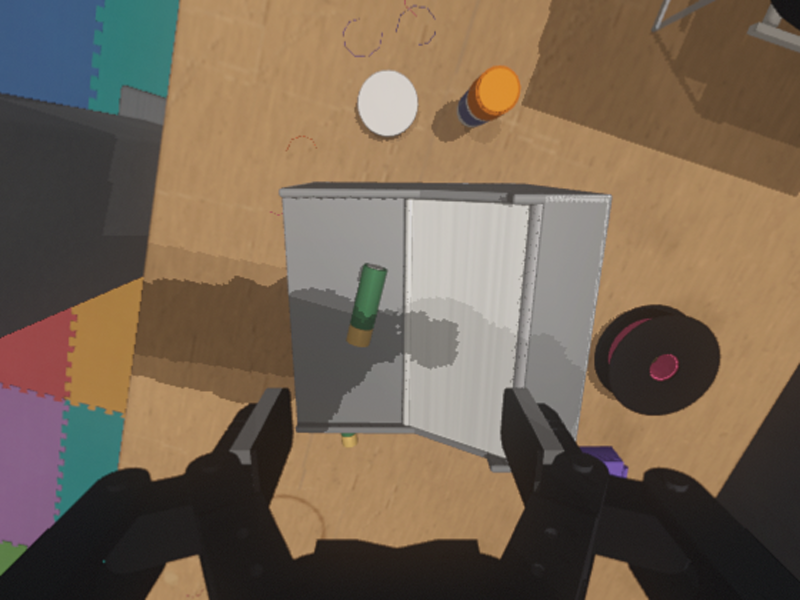

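The wrist view shows the flap's free edge from (408,200) to (405,426), the ledge front from (287,200) to (298,426), and the cell from (374,266) to (358,346). The hinge line runs from (528,205) to (517,385).

Run:
```python
import pickle,numpy as np
from h import *
r=pickle.load(open("b.pkl","rb"))
q=np.array([[408,200],[405,426],[287,200],[298,426],[374,267],[358,346],[608,196]],float)
z=[.112,.112,.11,.11,.118,.118,.155]
P=pix2plane(r,(q+.5)*.7-.5,z)
a=np.radians(16.6);o=np.array([.510,.103]);B=(P[:,:2]-o)@np.array([[np.cos(a),-np.sin(a)],[np.sin(a),np.cos(a)]])
np.set_printoptions(precision=4,suppress=True);print(P);print(B*1000)
t=np.array([.5049,.1126])-o;print(t@np.array([[np.cos(a),-np.sin(a)],[np.sin(a),np.cos(a)]]))
```

```text
[[0.4929 0.1725 0.112 ]
 [0.5338 0.0334 0.112 ]
 [0.4274 0.1527 0.11  ]
 [0.4661 0.0118 0.11  ]
 [0.485  0.1315 0.118 ]
 [0.489  0.0818 0.118 ]
 [0.5801 0.2036 0.155 ]]
[[  3.4684  71.4845]
 [  2.9038 -73.4807]
 [-64.9436  71.1968]
 [-68.1368 -74.8659]
 [-15.8298  34.4494]
 [-26.1856 -14.3652]
 [ 95.8917  76.3445]]
[-0.0021  0.0107]
```

Both views agree to within 2 mm, and the TCP is at bin (-2,+11) as planned. Next I descend: both fingers straddle the cell and the far finger presses the flap down.

```bash
python3 -m crank '0 0 20 0 0 0 0.65;0 0 20 0 0 0 0.65;0 0 15 0 0 0 0.65;0 0 10 0 0 0 0.65;0 0 10 0 0 0 0.65;0 0 10 0 0 0 0.65;0 0 10 0 0 0 0.65;0 0 10 0 0 0 0.65;0 0 8 0 0 0 0.65;0 0 5 0 0 0 0.65;0 0 0 0 0 0 0.65;0 0 0 0 0 0 0.65'
python3 - <<'E'
from plant import env, viewer
import cv2, pickle
r=viewer.get_image("wrist"); cv2.imwrite("pics/c_wrist.png",cv2.resize(r["img"],(800,600),interpolation=cv2.INTER_CUBIC))
r=viewer.get_image("side"); cv2.imwrite("pics/c_side.png",cv2.resize(r["img"][150:300,180:380],(800,600),interpolation=cv2.INTER_CUBIC))
E
```

```text
time: 3.2
eef_pos: [0.5043, 0.1124, 0.113]
tcp_rot: [[-0.285, 0.958, -0.002], [0.958, 0.285, -0.0], [0.0, -0.002, -1.0]]
force: [-2.7, -1.3, 0.3]
gripper_width: 0.0701
grip_force: 0.8
```

View pics/c_wrist.png

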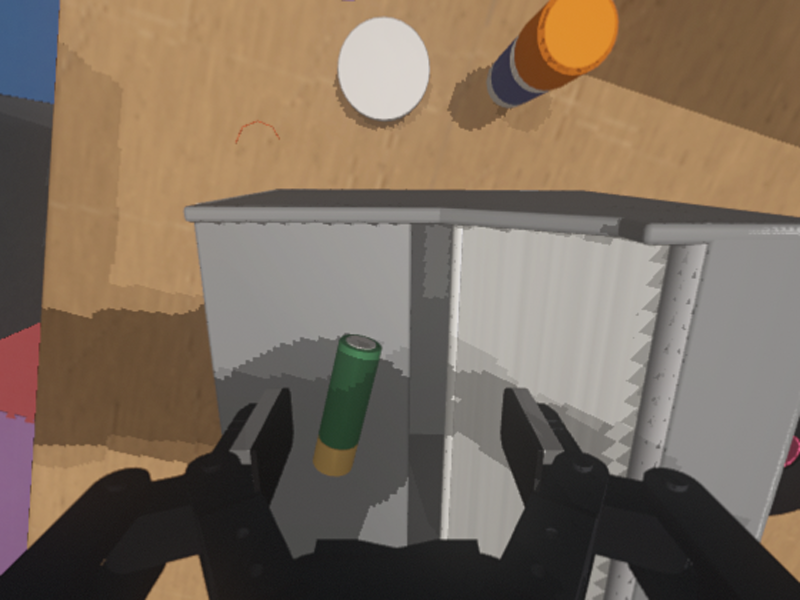

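View pics/c_side.png

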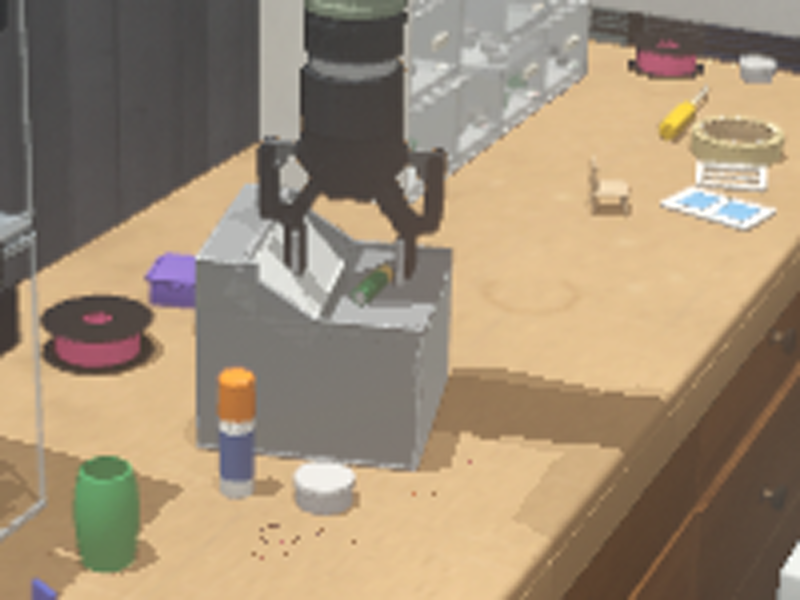

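The flap is partly open (its edge is at about (450,450) against the ledge edge at (410,450)), and the near finger is behind the untouched cell. Before touching the cell I'll open the flap further by widening the grip, moving ahead and going a little lower.

```bash
python3 -m crank '0 1 0 0 0 0 0.7;0 1 -0 0 0 0 0.74;0 1 1 0 0 0 0.78;0 1 2 0 0 0 0.81;0 0 2 0 0 0 0.81;0 0 0 0 0 0 0.81'
python3 - <<'E'
from plant import env, viewer
import cv2, pickle
r=viewer.get_image("wrist"); cv2.imwrite("pics/d_wrist.png",r["img"]);pickle.dump(r,open("d.pkl","wb"))
E
```

```text
time: 3.9
eef_pos: [0.5094, 0.1138, 0.1084]
tcp_rot: [[-0.285, 0.958, 0.001], [0.958, 0.285, 0.0], [-0.0, 0.001, -1.0]]
force: [-2.2, -0.6, 2.3]
gripper_width: 0.0771
grip_force: 1.4
```

View pics/d_wrist.png

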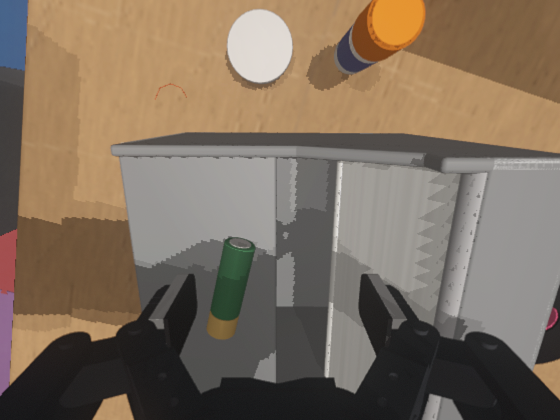

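The flap is now clearly open (edge at about (330,300), ledge edge at (277,300)) and the cell hasn't moved. Next I close in step with the advance, so the far finger stays put and the near one pushes the cell.

```bash
python3 -m crank '0 0 0 0 0 0 0.76;0 1 0 0 0 0 0.71;0 1 0 0 0 0 0.66;0 1 -1 0 0 0 0.61;0 1 0 0 0 0 0.56;0 1 -1 0 0 0 0.51;0 1 0 0 0 0 0.46;0 1 -1 0 0 0 0.41;0 1 0 0 0 0 0.36;0 1 0 0 0 0 0.36'
python3 - <<'E'
from plant import env, viewer
import cv2, pickle
r=viewer.get_image("wrist"); cv2.imwrite("pics/e_wrist.png",r["img"]);pickle.dump(r,open("e.pkl","wb"))
E
```

```text
time: 4.95
eef_pos: [0.517, 0.1162, 0.111]
tcp_rot: [[-0.285, 0.958, -0.001], [0.958, 0.285, -0.0], [0.0, -0.001, -1.0]]
force: [-3.5, -1.3, -0.9]
gripper_width: 0.0577
grip_force: 1.4
```

View pics/e_wrist.png

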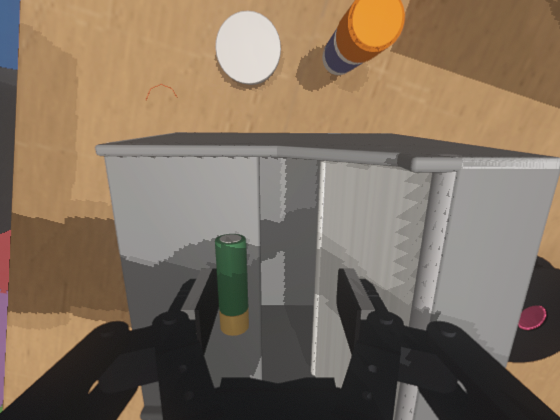

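The cell has squared up against the near finger (at about (232,285)) and the flap is still held open. I'll keep pushing.

```bash
python3 -m crank '0 1.5 0 0 0 0 0.31;0 1.5 -1 0 0 0 0.26;0 1.2 0 0 0 0 0.21;0 1.2 0 0 0 0 0.16;0 1.2 -1 0 0 0 0.11;0 1.2 0 0 0 0 0.06;0 1.2 0 0 0 0 0.01;0 1.2 0 0 0 0 -0.04;0 1.2 0 0 0 0 -0.08;0 0 0 0 0 0 -0.08;0 0 0 0 0 0 -0.08'
python3 - <<'E'
from plant import env, viewer
import cv2, pickle
r=viewer.get_image("wrist"); cv2.imwrite("pics/f_wrist.png",r["img"]);pickle.dump(r,open("f.pkl","wb"))
E
```

```text
time: 6.1
eef_pos: [0.5283, 0.1195, 0.1132]
tcp_rot: [[-0.285, 0.959, -0.0], [0.959, 0.285, -0.0], [0.0, -0.0, -1.0]]
force: [-3.4, -1.4, 0.5]
gripper_width: 0.0394
grip_force: 1.6
```

View pics/f_wrist.png

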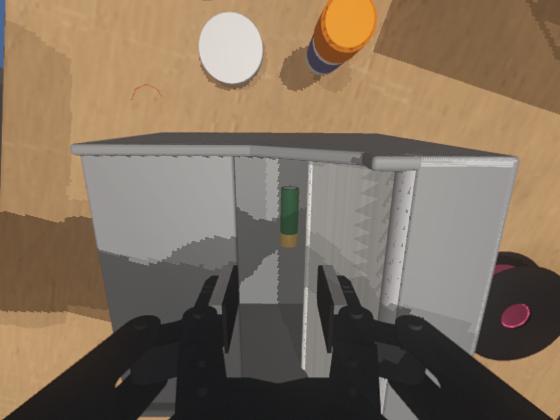

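The cell appears smaller, at (289,215), which puts it on the bin floor, and the flap is still open. I'll rise straight up so the flap can swing shut.

```bash
python3 -m crank '0 0 -5 0 0 0 -0.08;0 0 -6 0 0 0 -0.08;0 0 -8 0 0 0 -0.08;0 0 -10 0 0 0 -0.08;0 0 -15 0 0 0 -0.08;0 0 -25 0 0 0 -0.08;0 0 -30 0 0 0 -0.08;0 0 -30 0 0 0 -0.08;0 0 -10 0 0 0 -0.08;0 0 0 0 0 0 -0.08;0 0 0 0 0 0 -0.08'
python3 - <<'E'
from plant import env, viewer
import cv2, pickle
r=viewer.get_image("wrist"); cv2.imwrite("pics/g_wrist.png",r["img"])
E
```

```text
time: 7.25
eef_pos: [0.5285, 0.1196, 0.2519]
tcp_rot: [[-0.285, 0.958, 0.0], [0.958, 0.285, 0.0], [0.0, 0.0, -1.0]]
force: [-0.6, 0.0, -0.3]
gripper_width: 0.0393
grip_force: 0.0
```

View pics/g_wrist.png

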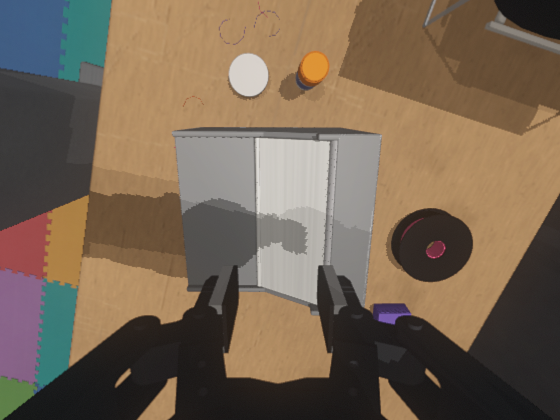

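The ledge is empty, the flap is shut (edge at about (257,210)), and the robot is clear of everything. Handing in.

```bash
python3 -c "
from plant import env
print(env.hand_in())"
```

```text
the job is handed in; nothing more can be done
None
```

The spent cell is in the bin: one finger held the flap open while the other pushed the cell off the ledge, the flap swung shut afterwards, and the job was handed in after about 7 s of robot time, with no verdict shown.

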